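Extractor on, then open the thinner bottle

ROBOT

A 6-joint arm with a two-finger parallel gripper is mounted at the origin on the work surface. World frame = base frame: x ahead of the robot, y to its left, z up, the work surface at z = 0. Lengths are in m, angles in rad, forces in N, time in s.
With the tool pointing down it reaches from about 0.375 to 0.925 m from the base axis. Payload 5.7 kg.
Tool frame: the origin (TCP) lies between the finger pads, 19 mm behind the fingertips; this is the grasp point; z points along the fingers, y is the line along which they close (so a half turn about z gives the same grasp; the last joint's range is limited). The gripper opens to 88 mm and grips with 3 to 60 N. Pads are 20 mm wide; open, the fingers measure 115 mm over their backs; the gripper's body (75 mm by 178 mm) begins 61 mm behind the grasp point.
Start: joints at [1.22, 0.359, 1.51, -0, 1.272, -0.115], TCP at [0.14, 0.583, 0.241] pointing down, gripper open.
Joint ranges: [-2.97, 2.97], [-1.01, 2.36], [0.21, 2.38], [-0.96, 4.11], [0.2, 2.71], [-2.98, 2.98]. Speed limits (rad/s): [2.39, 2.39, 3.14, 3.14, 3.14, 3.14].

INTERFACE

Orientations are given as a unit quaternion [x, y, z, w].
In Python, from bench import move_ptp, servo_line, goto_joints, move_gripper, sleep, inverse_kinematics, capture, PlanningError, close_job, spot_in, silhouettes, current_clock, current_joint_pos, current_qvel, current_joint_torque, current_position, current_orientation, current_force, current_torque, current_finger_gap, current_grip_force gives the robot as it stands. Calls block until the motion is done:
- move_ptp(position, orientation): joint-space move of the TCP to a pose.
- servo_line(position, orientation=None, rate=0.15, contact_N=None): straight line of the TCP; orientation=None keeps the orientation; rate is the mean speed in m/s. With contact_N (N) it stops when the force on the tool has changed by that much, and returns True; else False.
- goto_joints(angles): joint-space move.
- move_gripper(opening): finger opening in m; the grip force is fixed at half the most; returns when the fingers have stopped.
- sleep(seconds).
- inverse_kinematics(position, orientation): joint angles nearest the present ones, or None.
- capture(name): name is "side" or "top" or "wrist"; returns a dict with "image" (384x512x3 uint8, blue, green, red), "range_z" (384x512 float32, m along the optical axis (not along the pixel's ray), 0 where there is no reading), "intrinsics" (3x3 intrinsics, pixels), "R" (3x3) and "t" (3): a world point X has camera coordinates R X + t. Camera axes: x right, y down, z forward; pixel columns grow to the right and rows downward; lengths in m; the calibration is good to about 2 mm. A picture is of the moment at which its call begins.
A pose or a line that the arm cannot do raises PlanningError and nothing moves.
- close_job(): hands the job in; it is judged then, once.
Trained networks look in the newest picture that a camera, given by its name, has taken for a name from the list of things; names that differ only in an ending like _2 or _b are one class to them, and where a whole thing is asked for, a point or a joint stands for the part that bears it (a point fixed in the world has none). Each returns a list of dicts, best first, with "conf" (0 to 1); they miss things now and then, are a little off and sometimes report something else, mostly with a low value. They report only what shows in the picture. A call takes as long as a camera call. They do not tell look-alikes from the thing itself.
- spot_in(camera, query): "xy" ([column, row] in pixels, amid what is visible of it).
- silhouettes(camera, query): "region" (384x512 bool, what is visible of it) and "xy" ([column, row] in pixels, amid what is visible of it).
Readings, each from a call of its own:
- current_clock(): time.
- current_joint_pos(): joint angles.
- current_qvel(): joint speeds.
- current_joint_torque(): joint torques, N m.
- current_position(): TCP position.
- current_orientation(): TCP orientation.
- current_force(): force on the tool from outside, world axes, zero at the start.
- current_torque(): the same for the moment, N m.
- current_finger_gap(): finger opening in m.
- current_grip_force(): force on a finger pad.
Only numpy, scipy, OpenCV 4.12 (cv2) and the standard library are available. Lean on these libraries where they do the work, as an engineer would, in place of code of your own. Each camera call takes 0.05 s, during which the arm holds its last target. There are 200 camera calls.

TASK

Start the fume extractor first: on its switch box, push the sprung selector knob down, turn it clockwise as far as it goes while it is down, and let it spring back up. Then open the squat thinner bottle that is wedged in the plywood cradle: press its wide ribbed safety cap down, twist it anticlockwise until it is free, and lift it off. Finish still holding the cap in the gripper, level and steady over the bottle, a few centimetres to a hand's breadth (5 to 14 cm) clear above where it sat, and leave the other things on the bench where they are.

Things in the scene. Friction and masses are not known exactly. Their poses are not given: they have to be found in the camera images.
- switchbox: grey steel switch box of the extractor, 120 (x) x 110 (y) x 78 mm tall, with a foot plate and one black selector knob in the middle of its top; fixed to the bench. Origin under its centre, z up; at the start the pointer line on the knob lies nearly along the box's +x axis.
- selector_grip (a point): grip point of the selector knob, on its vertical axis, 122 mm above the bench at rest. The knob is a round fluted grip of 42 mm diameter, 38 mm tall; its flat top is 8 mm above this point, its underside 30 mm below it and 8 mm above the collar on the box. A thin pale pointer line on its top runs from the middle along this point's x, which turns with the knob.
- selector_press (a joint): how far the knob is pushed down, m: 0 up, 0.006 fully down. Sprung: about 4 N to start it moving, 9 N fully down. Turning is blocked unless it is at least 4.5 mm down (push it all the way).
- selector_turn (a joint): turn of the knob, rad, growing clockwise seen from above: 0 off, 1.25 (72 degrees) at its stop = extractor on. It must stay pushed down until past about 0.7 rad; beyond that it springs up by itself when let go and stays up, and cannot turn back unless pushed again.
- bottle: squat grey bottle, 96 mm across, wedged in a plywood cradle 140 x 140 mm, 40 mm tall, fixed to the bench: it holds the bottle firmly against pressing and twisting. Origin under the centre, z up. The bottle's shoulder ends at z 100 mm, 12 mm below the rim of the seated cap.
- cap: black ribbed safety cap of the bottle, 56 mm diameter, 36 mm tall, about 45 g, a loose part locked on by lugs inside; origin at the centre of its lower rim, z up, 112 mm above the bench when seated. Pressed at least 4 mm down and kept down, it turns anticlockwise (seen from above); free after about 0.6 rad, stop at about 1.5 rad: 1.1 rad is good. Clockwise is blocked.
- cap_top (a point): centre of the cap's flat top, 148 mm above the bench when seated. Pressing works against a sprung seal: 5 N at rest, 12 N at the bottom of the 7 mm travel. Once turned free the cap rises some 4 mm and lifts straight off. Grip the cap's sides with the fingertips 29 mm below this point (tool point 10 mm below it): they then stay clear of the shoulder when pressed.
- mouth (a point): centre of the rim of the bottle's neck (34 mm diameter under the cap), 135 mm above the bench
- wax_tin: low steel tin, 72 mm across, 45 mm tall; bystander, to be left alone. Origin under its middle.
- glue_bottle: white glue bottle with a narrow cap, 52 mm across, 125 mm tall; bystander, to be left alone. Origin under its middle.
- sanding_block: cork sanding block, 100 x 60 x 30 mm; bystander, to be left alone. Origin under its middle.
- hammer: hammer lying flat, handle to its -x; bystander, to be left alone. Origin under its middle.
- offcut: timber offcut, 180 x 45 x 30 mm, long along its x; bystander, to be left alone. Origin under its middle.
- screw_jar: clear jar with a steel lid, 68 mm across, 85 mm tall; bystander, to be left alone. Origin under its middle.
- try_square: try square lying flat: wooden stock 110 x 22 x 16 mm along its x, steel blade 150 mm towards +y; bystander, to be left alone. Origin under its middle.
Mind the look-alikes: they are no part of the job. Of the things like the cap, leave any that is pink or yellow; of the rest the smaller one is meant.

How it is judged:
By the outcome, as a careful person would: the job done as asked, in the order asked, and still so for the second after the job is handed in, while the arm keeps its last pose, push and grip.
It also fails if it takes over 50 s, if anything falls off the work surface, if the arm or the gripper's body presses on something with over 40 N, if the wrist force passes 120 N, or if a joint passes its speed limit or range.

## Working session

There is one attempt and no reset: what is moved stays moved. The work goes in short steps, each a Python script; the robot and the scene stay as the last script left them, time stands still between calls to the robot, and variables do not carry over. Pictures are saved under pics/ and viewed, at most 10 in all, crops included, and the job is handed in when it is done.

```bash
mkdir -p pics; cat > h.py <<'E'
import numpy as np, cv2
from bench import *
def world(c,uv,z=None):
    "pixel -> world via depth (median 3x3) or on plane z"
    u,v=uv; K=c["intrinsics"];R=np.array(c["R"]);t=np.array(c["t"])
    ray=np.linalg.inv(K)@[u,v,1]
    if z is None:
        p=c["range_z"][int(v)-1:int(v)+2,int(u)-1:int(u)+2]; d=np.median(p[p>0]) if (p>0).any() else np.nan
        return R.T@(ray*d-t)
    o=-R.T@t; r=R.T@ray
    return o+r*(z-o[2])/r[2]
def cloud(c,m):
    v,u=np.nonzero(m&(c["range_z"]>0)); d=c["range_z"][v,u]
    X=(np.linalg.inv(c["intrinsics"])@np.array([u,v,np.ones_like(u)]))*d
    return (np.array(c["R"]).T@(X-np.array(c["t"])[:,None])).T,u,v
E
python3 - <<'E'
from h import *
cs={n:capture(n) for n in("top","side")}
cv2.imwrite("pics/top.png",cs["top"]["image"]);cv2.imwrite("pics/side.png",cs["side"]["image"])
for n in cs:
  for q in("cap","switchbox","selector_grip","bottle","glue_bottle","screw_jar"):
    for s in spot_in(n,q): 
      if s["conf"]>.2: print(n,q,np.round(s["xy"]),round(s["conf"],2),world(cs[n],s["xy"]).round(3))
print(current_clock())
E
```

```text
top cap [309. 142.] 0.73 [ 0.676 -0.242  0.045]
top cap [334. 201.] 0.55 [ 0.446 -0.308  0.046]
top cap [294. 178.] 0.47 [ 0.52  -0.16   0.148]
top cap [290. 192.] 0.32 [ 0.482 -0.148  0.095]
top switchbox [203. 198.] 0.61 [0.479 0.157 0.131]
top selector_grip [203. 194.] 0.41 [0.493 0.157 0.128]
top bottle [292. 191.] 0.74 [ 0.485 -0.152  0.097]
top glue_bottle [205. 195.] 0.5 [0.487 0.149 0.129]
top glue_bottle [248. 149.] 0.48 [ 0.653 -0.01   0.088]
top screw_jar [346. 143.] 0.88 [ 0.651 -0.368  0.082]
side cap [318. 248.] 0.71 [ 0.662 -0.263  0.046]
side cap [260. 290.] 0.67 [ 0.435 -0.332  0.046]
side cap [262. 224.] 0.61 [ 0.503 -0.187  0.144]
side cap [284. 194.] 0.44 [ 0.66  -0.029  0.085]
side cap [219. 141.] 0.44 [0.583 0.482 0.029]
side cap [223. 168.] 0.28 [0.496 0.148 0.131]
side switchbox [227. 184.] 0.67 [0.498 0.12  0.075]
side selector_grip [223. 170.] 0.73 [0.493 0.137 0.128]
side selector_grip [292. 331.] 0.48 [ 0.466 -0.467  0.024]
side bottle [263. 246.] 0.69 [ 0.497 -0.208  0.071]
side glue_bottle [337. 274.] 0.51 [ 0.647 -0.387  0.074]
side screw_jar [338. 275.] 0.65 [ 0.649 -0.387  0.067]
0.7
```

View pics/top.png

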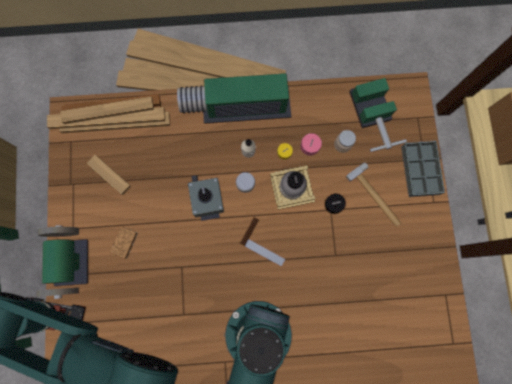

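View pics/side.png

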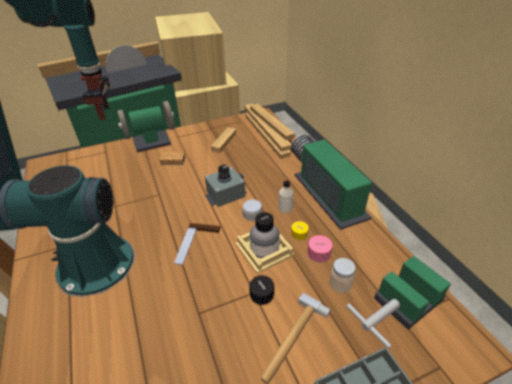

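Top view: the switch box with its knob is at about (205,195), and the cradle bottle with its black cap at (294,180). The look-alike caps are pink (312,143), yellow (285,150) and a larger black one (335,203). The side view agrees. Next I'll take wrist views of both targets.

```bash
cat >> h.py <<'E'
from scipy.spatial.transform import Rotation as Ro
def down(psi): return (Ro.from_euler("z",psi)*Ro.from_euler("x",np.pi)).as_quat()
E
python3 - <<'E'
from h import *
print(Ro.from_quat(current_orientation()).as_matrix().round(2).tolist())
for n,p in(("cap",(.5,-.16,.34)),("selector_grip",(.48,.15,.34))):
    for psi in (0,1,-1,2,-2): print(psi,np.round(inverse_kinematics(p,down(psi)),2) if inverse_kinematics(p,down(psi)) is not None else None)
    move_ptp(p,down(0)); c=capture("wrist"); cv2.imwrite(f"pics/w_{n}.png",c["image"]); np.save(f"w_{n}.npy",c,allow_pickle=True)
    for q in (n,"bottle","switchbox"):
      for s in silhouettes("wrist",q):
        if s["conf"]<.2: continue
        P,u,v=cloud(c,s["region"]); top=P[P[:,2]>P[:,2].max()-.006]
        print(n,q,np.round(s["xy"]),round(s["conf"],2),P.mean(0).round(3),"top",len(top),top.mean(0).round(4),((top.max(0)+top.min(0))/2).round(4),np.ptp(top,0).round(3))
print(current_clock())
E
```

```text
[[-0.97, 0.23, 0.0], [0.23, 0.97, -0.0], [-0.0, -0.0, -1.0]]
0 [-0.44  0.17  1.53 -0.    1.44  1.13]
1 [-0.44  0.17  1.53 -0.    1.44  0.13]
-1 [-0.44  0.17  1.53 -0.    1.44  2.13]
2 [-0.44  0.17  1.53  0.    1.44 -0.87]
-2 None
cap cap [328.  24.] 0.82 [ 0.668 -0.248  0.044] top 2422 [ 0.6705 -0.2505  0.0468] [ 0.6675 -0.251   0.0469] [0.059 0.074 0.006]
cap cap [256.  37.] 0.78 [ 0.655 -0.151  0.034] top 1459 [ 0.6565 -0.1508  0.0352] [ 0.6561 -0.1509  0.0354] [0.055 0.056 0.006]
cap cap [272. 150.] 0.55 [ 0.52  -0.166  0.146] top 1867 [ 0.5193 -0.1662  0.1471] [ 0.5188 -0.1664  0.147 ] [0.056 0.054 0.006]
cap cap [358. 186.] 0.55 [ 0.447 -0.312  0.041] top 1608 [ 0.4439 -0.3156  0.0455] [ 0.4428 -0.3159  0.0459] [0.071 0.07  0.006]
cap bottle [264. 122.] 0.83 [ 0.533 -0.165  0.049] top 11 [ 0.5185 -0.1635  0.1456] [ 0.5188 -0.1657  0.1462] [0.038 0.055 0.005]
cap switchbox [ 47. 150.] 0.56 [0.507 0.134 0.069] top 640 [0.4961 0.146  0.1287] [0.4967 0.1471 0.1284] [0.04  0.031 0.006]
0 [ 0.17  0.14  1.57 -0.    1.44  1.74]
1 [ 0.17  0.14  1.57 -0.    1.44  0.74]
-1 [ 0.17  0.14  1.57 -0.    1.44  2.74]
2 [ 0.17  0.14  1.57  0.    1.44 -0.26]
-2 [ 0.17  0.14  1.57  0.    1.44 -2.55]
selector_grip selector_grip [259. 147.] 0.8 [0.499 0.154 0.125] top 922 [0.4968 0.1538 0.1289] [0.4965 0.1535 0.1289] [0.041 0.041 0.006]
selector_grip bottle [463. 120.] 0.84 [ 0.523 -0.132  0.051] top 794 [ 0.5183 -0.1458  0.0978] [ 0.5176 -0.1513  0.0985] [0.072 0.047 0.006]
selector_grip switchbox [256. 134.] 0.63 [0.507 0.155 0.079] top 922 [0.4968 0.1538 0.1289] [0.4965 0.1535 0.1289] [0.041 0.041 0.006]
5.2083
```

View pics/w_selector_grip.png

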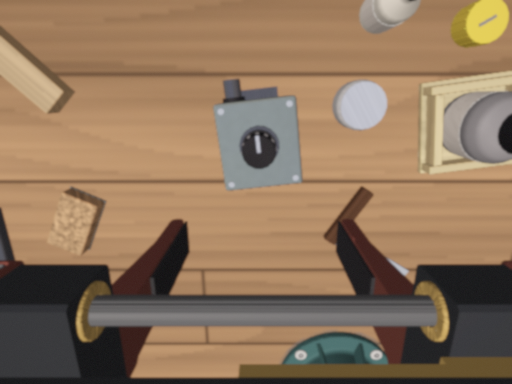

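View pics/w_cap.png

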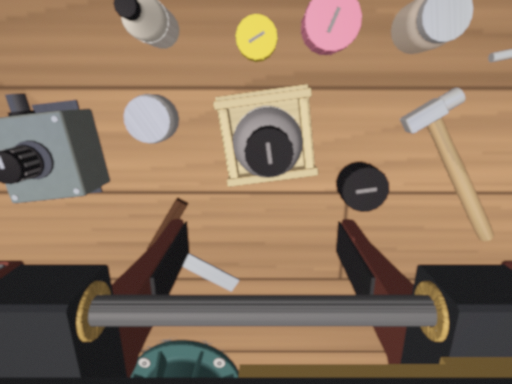

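The wrist views put the knob at pixel (259,147), with its pointer line at about (258,145), and the seated cap at (268,150). That cap is 56 mm across against 70 mm for the loose black one, so it is the one meant. Measured tops are 129–130 mm and 147–148 mm, which match the sheet. Selector first.

```bash
cat > sel.py <<'E'
from h import *
def st(m): print(m,round(current_clock(),2),np.round(current_position(),4),"F",np.round(current_force(),1),"Tz",round(float(current_torque()[2]),2),"gap",round(current_finger_gap(),4),flush=True)
E
python3 - <<'E'
from sel import *
x,y=.4966,.1536
move_ptp((x,y,.20),down(.75)); st("above")
servo_line((x,y,.122),rate=.12,contact_N=8); st("down")
move_gripper(.036); st("grip")
print(servo_line((x,y,.1145),rate=.02,contact_N=22)); st("pressed")
E
```

```text
above 5.95 [0.4972 0.1533 0.2004] F [ 0.8 -0.1 -1. ] Tz -0.02 gap 0.0879
down 6.75 [0.4973 0.1537 0.1228] F [ 0.2 -0.3  1.6] Tz 0.04 gap 0.0876
grip 7.53 [0.4964 0.1538 0.122 ] F [-1.6  0.9  1.8] Tz -0.01 gap 0.0417
True
pressed 7.91 [0.4965 0.1538 0.116 ] F [-1.9 -1.1  8.5] Tz -0.02 gap 0.0413
```

```bash
python3 - <<'E'
from sel import *
x,y=.4966,.1536
servo_line((x,y,.1140),rate=.02); st("press+")
for a in (.3,.6,.8,1.0,1.15,1.25,1.31):
    servo_line((x,y,.1140),down(.75-a),rate=.15); e=Ro.from_quat(current_orientation()).as_matrix(); st(f"{a} psi {np.arctan2(e[1,0],e[0,0]):.3f}")
    if abs(current_torque()[2])>1.5: break
E
```

```text
press+ 8.16 [0.4966 0.1539 0.1152] F [-6.1  2.1 17.4] Tz 0.0 gap 0.0417
0.3 psi 0.450 8.61 [0.4967 0.1538 0.1152] F [-4.8  1.3 17. ] Tz -0.06 gap 0.0416
0.6 psi 0.150 9.06 [0.4967 0.1536 0.1152] F [-4.1  1.2 17.3] Tz -0.06 gap 0.0418
0.8 psi -0.050 9.41 [0.4967 0.1535 0.1152] F [-4.4  0.4 16.2] Tz -0.05 gap 0.0416
1.0 psi -0.250 9.76 [0.4967 0.1534 0.1152] F [-5.1 -0.5 16.5] Tz 0.0 gap 0.0417
1.15 psi -0.400 10.06 [0.4967 0.1533 0.1153] F [-4.7 -0.8 16.2] Tz -0.0 gap 0.0416
1.25 psi -0.500 10.31 [0.4968 0.1531 0.1152] F [-4.5 -0.8 16.1] Tz -0.05 gap 0.0414
1.31 psi -0.560 10.56 [0.4973 0.1527 0.1151] F [-1.9 -4.1 14.5] Tz -0.01 gap 0.0416
```

```bash
python3 - <<'E'
from sel import *
x,y=.4966,.1536
servo_line((x,y,.1140),down(.75-1.38)); st("1.38")
servo_line((x,y,.1220),rate=.04); st("up")
move_gripper(.086); st("open")
servo_line((x,y,.20),rate=.2)
move_ptp((.48,.15,.30),down(0)); c=capture("wrist"); s=silhouettes("wrist","selector_grip")[0]
P,u,v=cloud(c,s["region"]); top=P[P[:,2]>P[:,2].max()-.006]; print(s["conf"],top.mean(0).round(4),top[:,2].max())
i=np.array(s["xy"]).astype(int); cv2.imwrite("pics/knob.png",cv2.resize(c["image"][max(0,i[1]-70):i[1]+70,i[0]-90:i[0]+90],None,fx=4,fy=4,interpolation=cv2.INTER_CUBIC)); print(current_clock())
E
```

```text
1.38 10.81 [0.4976 0.1525 0.115 ] F [-1.8 -4.1 11.7] Tz -0.01 gap 0.0417
up 11.16 [0.4975 0.1525 0.1217] F [ 2.4 -5.  -2. ] Tz -0.09 gap 0.0417
open 11.99 [0.4966 0.1536 0.122 ] F [ 0.2 -0.1  0.3] Tz -0.01 gap 0.0867
0.95 [0.4969 0.1538 0.129 ] 0.13175194341295818
13.2833
```

View pics/knob.png

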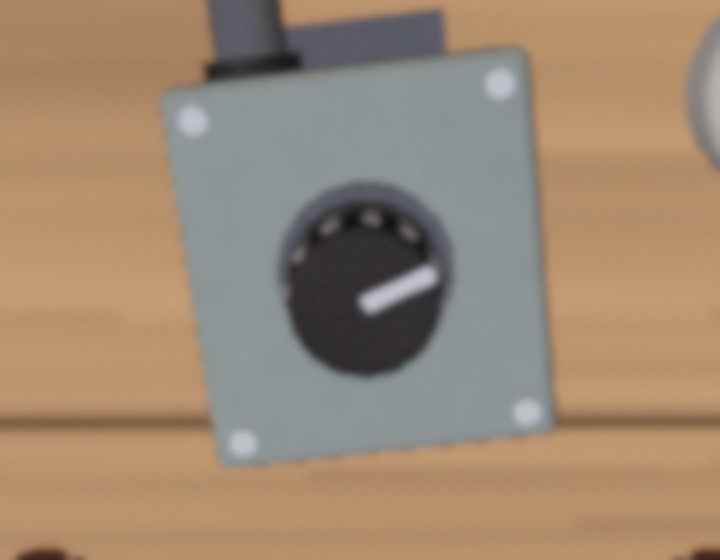

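The crop shows the pointer from (365,303) to (435,272), about 72° clockwise of the box's x axis. The knob top is back at 129 mm, so the extractor is on. Now the cap.

```bash
python3 - <<'E'
from sel import *
x,y=.519,-.1664
move_ptp((x,y,.22),down(-.5)); st("above")
servo_line((x,y,.138),rate=.12,contact_N=8); st("down")
move_gripper(.05); st("grip")
print(servo_line((x,y,.1295),rate=.02)); st("pressed")
E
```

```text
above 14.53 [ 0.5192 -0.1655  0.2201] F [-0.2  0.4  0.3] Tz 0.02 gap 0.086
down 15.36 [ 0.5196 -0.1663  0.1386] F [-0.2  0.7 -0.1] Tz 0.01 gap 0.0858
grip 15.93 [ 0.5191 -0.1667  0.1383] F [-0.5 -0.7  3.8] Tz 0.05 gap 0.0563
False
pressed 16.51 [ 0.5191 -0.1667  0.131 ] F [-4.1  0.4 16.6] Tz -0.01 gap 0.0562
```

```bash
python3 - <<'E'
from sel import *
x,y=.519,-.1664
for a in (.3,.6,.9,1.15):
    servo_line((x,y,.1292),down(-.5+a)); st(a)
servo_line((x,y,.145),rate=.05); st("rise")
servo_line((x,y,.228),rate=.1); sleep(.5); st("lifted")
c=capture("wrist"); cv2.imwrite("pics/lift_w.png",c["image"])
c=capture("side"); cv2.imwrite("pics/lift.png",cv2.resize(c["image"][150:310,170:370],None,fx=4,fy=4)[:600])
print(Ro.from_quat(current_orientation()).as_matrix()[:,2].round(3))
E
```

```text
0.3 16.96 [ 0.5204 -0.1669  0.1311] F [-2.1  0.2 15.7] Tz 0.09 gap 0.056
0.6 17.41 [ 0.5207 -0.1667  0.1311] F [-0.7  1.9 14.7] Tz 0.05 gap 0.0562
0.9 17.86 [ 0.5207 -0.1664  0.1311] F [-0.1  2.8 14.7] Tz 0.13 gap 0.0558
1.15 18.26 [ 0.5207 -0.1663  0.1311] F [ 0.1  3.  14.4] Tz 0.08 gap 0.0565
rise 18.73 [ 0.5185 -0.1662  0.1446] F [-0.6  0.8 -0.6] Tz 0.01 gap 0.0556
lifted 20.21 [ 0.519  -0.1664  0.2279] F [-0.5  0.9 -0.6] Tz -0.0 gap 0.0562
[ 0. -0. -1.]
```

View pics/lift.png

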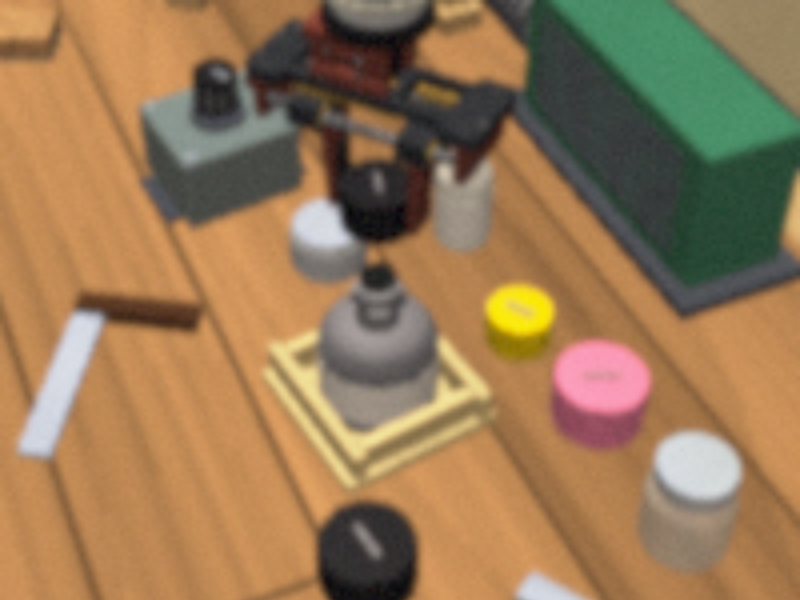

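The crop shows the cap level in the fingers at (375,200), straight above the open neck at (378,280), and everything else still in place. Handing in.

```bash
python3 -c "
from bench import *
print(current_finger_gap(),current_clock()); print(close_job())"
```

```text
0.05654840427694762 20.3083
the job is handed in; nothing more can be done
None
```

The extractor is switched on, and the thinner cap is unlocked, lifted off and held level about 9 cm above where it sat; I handed the job in at 20.3 s, with no verdict returned and nothing else seen to have moved.

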